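# Hang the spare pipe clamp on an occupied hook

### The job

Store the spare pipe clamp that lies on the bench: gently slide the clamp already on the stand's hook back against the flange to make room, keeping it on the hook, then hang the spare by its ring on the straight part of the same hook, in front of the first. Let go so that both hang freely, and leave the other things where they are.

Things in the scene. Friction and masses are not known exactly. Their poses are not given: they have to be found in the camera images.
- clamp_stand: Fixed metal stand: dark base plate 130 x 150 x 14 mm, 19 mm steel column 216 mm tall, and one 8 mm round steel hook with a 40 mm disc (the flange) at its root. Origin on the bench under the column; the hook points along the stand's own -x (towards the robot, give or take), rises at 2 degrees, is straight for 46 mm in front of the flange, then turns up at 50 degrees for 18 mm with a round end.
- hook_root (a point): Point on the hook's centre line at the flange's front face (60 mm in front of the column's axis, 200 mm above the bench). Axes are the stand's.
- hook_bend (a point): Point on the hook's centre line where its straight part ends and it turns up, 46 mm in front of the flange. Axes are the stand's.
- hook_tip (a point): Centre of the hook's round end, 12 mm farther out and 14 mm higher than the bend. Axes are the stand's.
- hung_ring (a point): Centre of the ring of the clamp hanging loose about half-way along the hook's straight part, leaving too little room for a second. Steel pipe clamp, ring 45 mm outside, hole 29 mm, 17 mm thick. z: the hole's axis, out along the hook; y: centre to hinge lug (up, some 30 degrees aslant); x: across. Against the flange its centre is 8.5 mm in front of it; hanging, about 11 mm below the hook's centre line.
- spare_ring (a point): Centre (half-way up) of the ring of the spare clamp lying flat on the bench, same kind, about 120 g: ring 45 mm outside, hole 29 mm, 17 mm thick. z: the hole's axis (up); y: towards the hinge lug, which reaches 32 mm from the centre; bolt and wing nut are on the -y side, reaching 48 mm, and 33 mm to +x from y = -13 mm outwards; x: across the ring, 45 mm to grasp.
- beaker: Bystander: small glass beaker, 54 mm wide, 70 mm tall; origin under its centre.
- roll: Bystander: roll of yellow tape lying flat, 59 mm wide, 19 mm high; origin under its centre.
- end_cap: Bystander: round steel end cap lying flat, 50 mm wide, 6 mm high; origin under its centre.
- vial: Bystander: capped glass vial, 27 mm wide, 72 mm tall; origin under its centre.
- cap: Bystander: blue screw cap, 50 mm wide, 30 mm high; origin under its centre.
- clamp_spare: The whole spare clamp; origin at its underside, 5 mm to +x and 7.5 mm to -y of the ring's centre and 8.5 mm below it; same axes as the ring's point. Handle it by the ring.
- clamp_hung: The whole hung clamp; origin at its underside, 5 mm to +x and 7.5 mm to -y of the ring's centre and 8.5 mm below it; same axes as the ring's point. Handle it by the ring.
Not all that is in view belongs to the job. Leave any black look-alike of the clamp_hung alone.

How it is judged:
By the outcome, as a careful person would: the job done as asked, in the order asked, and still so for the second after the job is handed in, with the robot touching nothing.
It also fails if it takes over 54 s, if anything falls off the work surface, if the arm or the gripper's body presses on something with over 40 N, if the wrist force passes 120 N, or if a joint passes its speed limit or range.

### The arm

A 7-joint arm with a two-finger parallel gripper is mounted at the origin on a cart in front of the work surface, level with it; the furniture and walls round the work are solid. World frame = base frame: x ahead of the robot, y to its left, z up, the work surface at z = 0. Lengths are in mm, angles in rad, forces in N, time in s.
With the tool pointing down it reaches from about 400 to 875 mm from the base axis. Payload 4.4 kg.
Tool frame: the origin (TCP) lies on the centre line of the jaws, within the pads' length; the fingertips stand 14 mm ahead of it and the grasp point (between the pads) lies 5 mm behind it; z points along the fingers, x is the direction in which the jaws open and shut, and the axes are right-handed (so a half turn about z gives the same grasp; the last joint's range is limited). The gripper opens to 85 mm and grips with 20 to 120 N. Pads are 22 mm wide; open, the fingers measure 114 mm over their backs; the gripper's body (76 mm by 85 mm) begins 54 mm behind the grasp point. The pads swing forward as they close: fully open they stand 13 mm farther back than shut.
Start: joints at [1.103, 0.628, 0.038, 1.517, -0.027, 0.996, -0.02], TCP at [254.227, -598.236, 245.313] pointing down, gripper open.
Joint ranges: [-3.06, 3.06], [-0.37, 2.12], [-1.25, 1.32], [0.18, 2.47], [-1.1, 4.24], [0.23, 1.98], [-2.94, 2.94]. Speed limits (rad/s): [2.57, 2.57, 3.14, 3.14, 3.14, 3.14, 3.14].

### API

Orientations are given as [roll, pitch, yaw] about the fixed x, y, z axes, in that order (R = Rz(yaw) Ry(pitch) Rx(roll)).
In Python, from cell import ctrl gives the robot as it stands.
- The arm moves only by the tool send_rows, never from a script. Its argument "commands" is a list of rows, each a list of 5 numbers: the finger opening in mm, from 0 to 85.4, then the shift along the tool's x, y, z in mm, then the turn about the tool's z in degrees. In form: [[grip, x, y, z, roll], ...]. A call has 1 to 5 rows; each row is the pose to reach, as a shift and turn from the pose measured when the call began, along the tool's axes at that moment; what a row does not reach only later rows make up. A row lasts 1/10 s, in which the tool goes at most 50 mm and 8.59 degrees, less where a joint would pass 70% of its speed; a pose out of reach is approached as far as the arm can. A call with a gripper value outside its range is refused whole. The fingers move at their own pace and stop on an object; the grip force is fixed at half the most. Time passes only in rows, so rows that repeat a pose let the fingers close. It gives the time, the measured TCP pose, the force and the opening at its end, in the units of the state.
- ctrl.read_state(): the state, without advancing time (a new reading comes with each control period).
- ctrl.get_image(name): name is "scene" or "top" or "wrist"; returns the picture (400x640x3 uint8, red, green, blue); there is no depth.
- ctrl.camera_params(name): a dict with "fx", "fy", "cx", "cy" (pixels), "cam_to_world" (4x4, takes a point from camera to world coordinates). Camera axes: x right, y down, z forward; pixel columns grow to the right and rows downward; lengths in mm; the calibration is good to about 2 mm. A picture is of the moment at which its call begins: read the wrist's pose just before it. camera_params takes no time and is no camera call; for the wrist camera it gives the pose at the moment of the call.
- ctrl.finish_job(): hands the job in, once; it reports no verdict.
The state is a dict: "clock": time; "qpos": joint angles; "qd": joint speeds; "tau": joint torques, N m; "eef_pos": TCP position; "tool_rot": TCP orientation; "force": force on the tool from outside, world axes, zero at the start; "torque": the same for the moment, N m; "width": finger opening in mm.
Only numpy, scipy, OpenCV 4.12 (cv2) and the standard library are available. Lean on these libraries where they do the work, as an engineer would, in place of code of your own. Each camera call takes 0.05 s, during which the arm holds its last target.

## Working session

There is one attempt and no reset: what is moved stays moved. The work goes in short steps, Python scripts to look and compute and a tool call to move; the robot and the scene stay as the last step left them, time stands still between calls to the robot, and variables do not carry over. Pictures are saved under pics/ and viewed, and the job is handed in when it is done.

Besides the shell and the picture viewer there is one more tool, called after ">>>" as name(argument=value, ...) on one line, values as JSON. send_rows: Moves the arm, as the interface text tells. Its arguments: {"type":"object","properties":{"commands":{"type":"array"}},"required":["commands"]}

```bash
mkdir -p pics; ls; python3 - <<'E'
from cell import ctrl
import cv2,numpy as np
np.set_printoptions(precision=4,suppress=True)
s=ctrl.read_state();print(s)
for n in ["scene","top","wrist"]:
    p=ctrl.camera_params(n);print(n,p)
    im=ctrl.get_image(n);cv2.imwrite(f"pics/{n}0.png",im[:,:,::-1])
E
```

```text
pics
{'clock': 0.0, 'qpos': array([ 1.1032,  0.6294,  0.0384,  1.5184, -0.027 ,  0.9963, -0.02  ]), 'qd': array([ 0.    , -0.001 , -0.0008, -0.0008, -0.0002,  0.0004,  0.0001]), 'tau': array([ -0.0001, -56.3404,   1.2263, -19.3449,   0.0111,   0.0106,
         0.    ]), 'eef_pos': array([ 253.9704, -597.6731,  244.3666]), 'tool_rot': array([ 3.1416,  0.0019, -1.169 ]), 'force': array([ 0.5676, -0.1632, -0.5326]), 'torque': array([-0.0006, -0.0244,  0.0113]), 'width': 85.49838959674668}
scene {'fx': 367.8994949749783, 'fy': 367.8994949749783, 'cx': 325.339076491088, 'cy': 195.8635109112236, 'cam_to_world': array([[ -0.7848,  -0.3223,   0.5294,  65.4844],
       [ -0.6195,   0.4321,  -0.6554, 631.9541],
       [ -0.0175,  -0.8423,  -0.5387, 673.4238],
       [  0.    ,   0.    ,   0.    ,   1.    ]])}
top {'fx': 487.6360466198907, 'fy': 487.6360466198907, 'cx': 312.66340622931733, 'cy': 199.9900247885945, 'cam_to_world': array([[   0.0067,   -0.9767,    0.2146,  308.092 ],
       [  -1.    ,   -0.0077,   -0.004 ,  -44.6471],
       [   0.0056,   -0.2146,   -0.9767, 1500.6824],
       [   0.    ,    0.    ,    0.    ,    1.    ]])}
wrist {'fx': 337.71417965587824, 'fy': 337.71417965587824, 'cx': 322.15800934394593, 'cy': 198.0730376643031, 'cam_to_world': array([[   0.3915,   -0.873 ,   -0.2908,  328.9863],
       [  -0.9202,   -0.3717,   -0.123 , -565.1545],
       [  -0.0007,    0.3157,   -0.9489,  371.9969],
       [   0.    ,    0.    ,    0.    ,    1.    ]])}
```

View pics/scene0.png

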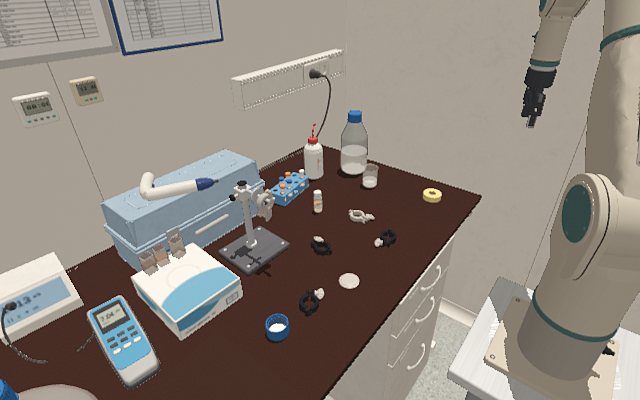

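View pics/top0.png

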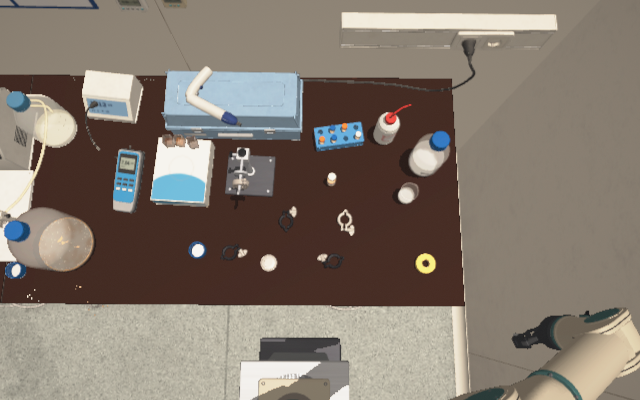

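View pics/wrist0.png

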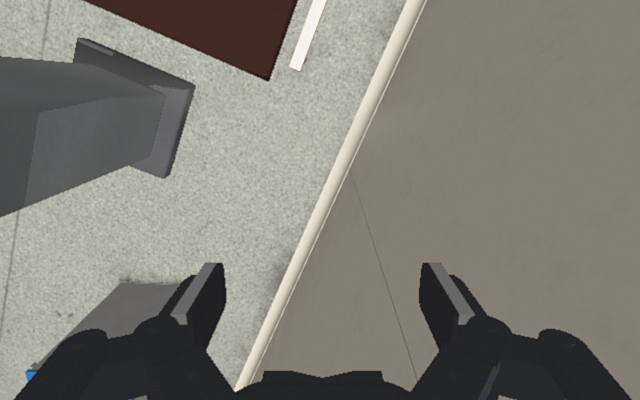

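The spare is the steel clamp at top (346,220), and the other clamp-like things on the bench are black. The hung clamp is on the stand at top (240,178). I'll enlarge those parts and take rough positions.

```bash
cat > h.py <<'E'
from cell import ctrl
import cv2,numpy as np
np.set_printoptions(precision=2,suppress=True)
def ray(p,u,v):
    T=np.array(p["cam_to_world"]);d=T[:3,:3]@np.array([(u-p["cx"])/p["fx"],(v-p["cy"])/p["fy"],1.]);return T[:3,3],d/np.linalg.norm(d)
def plane(p,u,v,z):
    o,d=ray(p,u,v);return o+d*(z-o[2])/d[2]
def tri(obs):
    A=np.zeros((3,3));b=np.zeros(3);L=[]
    for p,u,v in obs:
        o,d=ray(p,u,v);M=np.eye(3)-np.outer(d,d);A+=M;b+=M@o;L.append((o,d))
    x=np.linalg.solve(A,b)
    return x,[np.linalg.norm(np.cross(x-o,d)) for o,d in L]
def proj(p,X):
    T=np.linalg.inv(np.array(p["cam_to_world"]));c=T[:3,:3]@X+T[:3,3];return np.array([p["fx"]*c[0]/c[2]+p["cx"],p["fy"]*c[1]/c[2]+p["cy"]])
def crop(src,u0,v0,u1,v1,k,out):
    im=cv2.imread(src) if isinstance(src,str) else src[:,:,::-1]
    cv2.imwrite(out,cv2.resize(im[v0:v1,u0:u1],None,fx=k,fy=k,interpolation=cv2.INTER_CUBIC))
def snap(n,tag):
    s=ctrl.read_state();p=ctrl.camera_params(n);im=ctrl.get_image(n);cv2.imwrite(f"pics/{tag}.png",im[:,:,::-1]);np.save(f"pics/{tag}.npy",{k:np.array(v) for k,v in p.items()},allow_pickle=True);return s,p,im
def load(tag): return np.load(f"pics/{tag}.npy",allow_pickle=True).item()
E
python3 - <<'E'
from h import *
crop("pics/top0.png",215,135,375,245,5,"pics/top0c.png")
crop("pics/scene0.png",210,170,390,290,4,"pics/scene0c.png")
p=ctrl.camera_params("top")
for n,u,v,z in [("spare",345,219,8.5),("hung",240,180,190),("base",250,174,14),("beaker",407,194,35),("vial",331,180,36),("bottle",440,141,240),("black1",287,222,8),("black2",330,261,8),("cap",198,250,30),("endcap",268,263,6)]:
    print(n,plane(p,u,v,z))
E
```

```text
spare [ 576.29 -151.7     8.5 ]
hung [651.28 151.93 190.  ]
base [717.18 147.55  14.  ]
beaker [ 651.4  -341.99   35.  ]
vial [ 693.91 -107.19   36.  ]
bottle [ 752.34 -395.54  240.  ]
black1 [565.54  28.34   8.  ]
black2 [ 445.93 -104.98    8.  ]
cap [474.09 294.05  30.  ]
endcap [438.68  84.09   6.  ]
```

View pics/top0c.png

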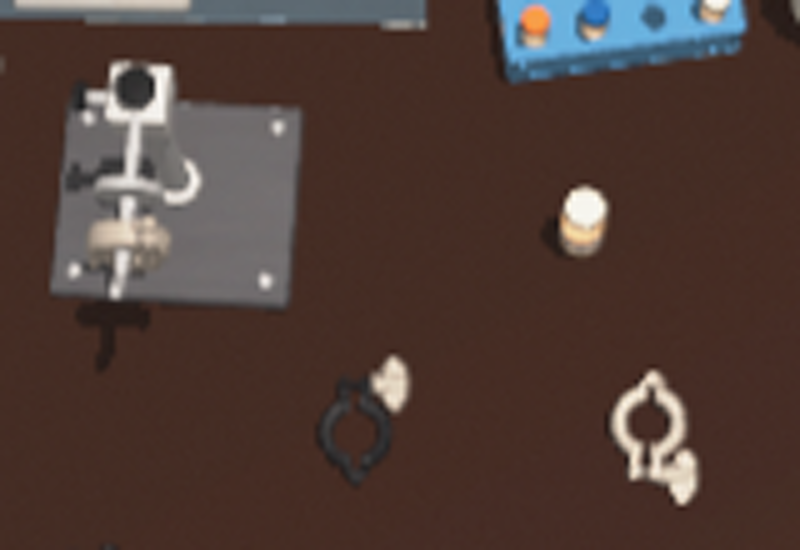

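View pics/scene0c.png

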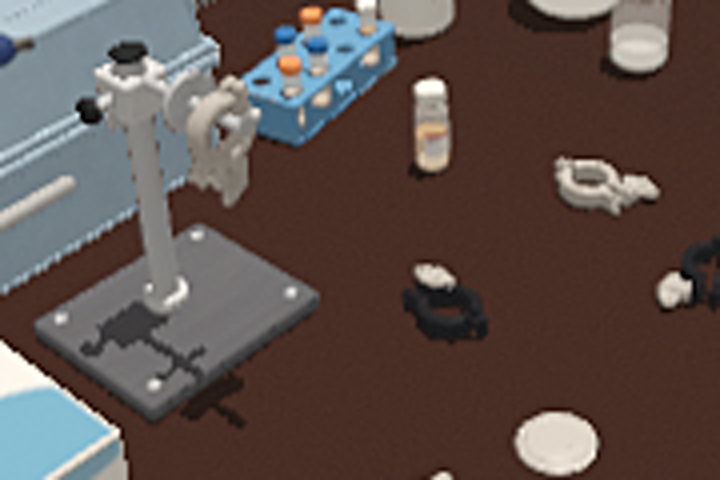

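>>> send_rows(commands=[[85, -27, -40, 0, -8], [85, -54, -80, 0, -16], [85, -81, -120, 0, -24], [85, -108, -160, 0, -32], [85, -135, -200, 0, -40]])

```text
clock: 0.65
eef_pos: [386.0, -393.6, 244.8]
tool_rot: [-3.141, 0.001, -0.465]
force: [1.7, 0.2, -0.4]
width: 84.8
```

>>> send_rows(commands=[[85, 7, -45, 0, -8], [85, 13, -90, 0, -16], [85, 20, -135, 0, -24], [85, 26, -180, 0, -32], [85, 30, -220, 0, -40]])

```text
clock: 1.15
eef_pos: [512.6, -208.2, 244.9]
tool_rot: [-3.14, -0.0, 0.24]
force: [-0.0, -0.1, -0.6]
width: 85.2
```

>>> send_rows(commands=[[85, 15, -15, 0, -8.5], [85, 30, -31, 0, -17], [85, 44, -47, 0, -25.5], [85, 44, -47, 0, -34], [85, 44, -47, 0, -42.5]])

```text
clock: 1.65
eef_pos: [544.4, -151.1, 244.8]
tool_rot: [-3.14, -0.001, 0.989]
force: [0.2, -0.8, -0.2]
width: 85.0
```

>>> send_rows(commands=[[85, 0, 0, 0, -8.5], [85, 0, 0, 0, -17], [85, 0, 0, 0, -25.5], [85, 0, 0, 0, -33.7], [85, 0, 0, 0, -33.7]])

```text
clock: 2.15
eef_pos: [544.1, -151.3, 244.4]
tool_rot: [-3.14, -0.003, 1.578]
force: [-1.1, 0.5, -0.4]
width: 84.8
```

```bash
python3 - <<'E'
from h import *
s,p,im=snap("wrist","w1");print(s["eef_pos"],s["tool_rot"],s["qpos"],s["clock"]);print(p["cam_to_world"])
E
```

```text
[ 544.14 -151.31  244.37] [-3.14 -0.    1.58] [ 0.69  0.6  -0.74  1.75  0.47  0.98  1.35] 2.15
[[  -0.01    0.95    0.31  463.56]
 [   1.      0.01    0.   -151.12]
 [   0.      0.31   -0.95  371.99]
 [   0.      0.      0.      1.  ]]
```

View pics/w1.png

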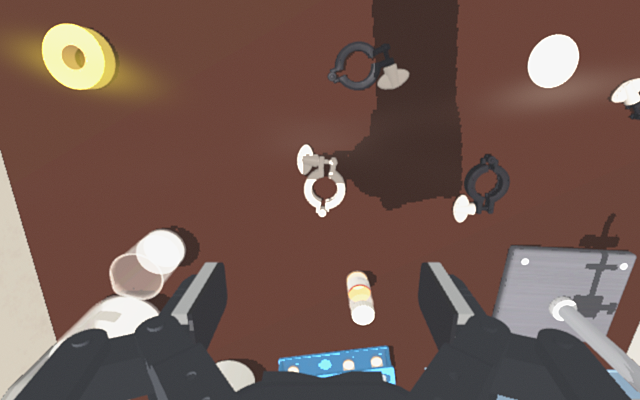

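```bash
python3 - <<'E'
from h import *
im=cv2.imread("pics/w1.png");crop("pics/w1.png",280,130,370,230,6,"pics/w1c.png")
t=ctrl.camera_params("top");w=load("w1")
g=im.astype(int);m=((g.min(2)>110)).astype(np.uint8)
m[:,:280]=0;m[:,372:]=0;m[:130]=0;m[230:]=0
ys,xs=np.nonzero(m);print(xs.min(),xs.max(),ys.min(),ys.max())
for r in range(165,216,3):
    x=np.nonzero(m[r])[0]; print(r,x.min() if len(x) else None,x.max() if len(x) else None, len(x))
cs,h=cv2.findContours(m,cv2.RETR_CCOMP,cv2.CHAIN_APPROX_NONE)
for c,hh in zip(cs,h[0]):
    if len(c)>20: print(len(c),cv2.minEnclosingCircle(c),hh)
tp=cv2.imread("pics/top0.png").astype(int);mt=(tp.min(2)>110).astype(np.uint8);mt[:,:335]=0;mt[:,360:]=0;mt[:205]=0;mt[240:]=0
print(mt[207:240,335:358])
E
```

```text
297 345 144 216
165 297 335 33
168 298 335 25
171 300 336 27
174 303 339 29
177 308 341 28
180 306 343 22
183 304 344 20
186 304 344 17
189 304 345 18
192 304 344 19
195 304 344 23
198 306 343 31
201 308 341 30
204 310 338 25
207 315 334 20
210 316 328 13
213 317 326 10
207 ((314.0, 180.0), 37.363182067871094) [-1 -1  1 -1]
107 ((324.5, 185.0), 22.27676773071289) [-1 -1 -1  0]
[[0 0 0 0 0 0 0 0 0 0 0 0 0 0 0 0 0 0 0 0 0 0 0]
 [0 0 0 0 0 0 0 0 0 0 0 0 0 0 0 0 0 0 0 0 0 0 0]
 [0 0 0 0 0 0 0 0 0 0 1 0 0 0 0 0 0 0 0 0 0 0 0]
 [0 0 0 0 0 0 0 0 0 1 1 1 0 0 0 0 0 0 0 0 0 0 0]
 [0 0 0 0 0 0 0 0 1 1 1 1 1 0 0 0 0 0 0 0 0 0 0]
 [0 0 0 0 0 0 0 1 1 1 1 1 1 0 0 0 0 0 0 0 0 0 0]
 [0 0 0 0 0 1 1 1 1 1 0 1 1 1 0 0 0 0 0 0 0 0 0]
 [0 0 0 0 1 1 1 1 1 0 0 1 1 1 1 0 0 0 0 0 0 0 0]
 [0 0 0 0 1 1 1 1 0 0 0 0 1 1 1 1 0 0 0 0 0 0 0]
 [0 0 0 1 1 1 1 0 0 0 0 0 0 1 1 1 1 0 0 0 0 0 0]
 [0 0 0 1 1 1 0 0 0 0 0 0 0 0 1 1 1 0 0 0 0 0 0]
 [0 0 0 1 1 0 0 0 0 0 0 0 0 0 1 1 1 0 0 0 0 0 0]
 [0 0 1 1 1 0 0 0 0 0 0 0 0 0 1 1 1 0 0 0 0 0 0]
 [0 0 1 1 1 0 0 0 0 0 0 0 0 0 1 1 1 0 0 0 0 0 0]
 [0 0 0 1 1 1 0 0 0 0 0 0 0 0 1 1 
[... 197 characters left out ...]
 1 0 0 0 0 0]
 [0 0 0 0 0 0 1 1 0 0 1 1 1 0 0 1 1 1 1 0 0 0 0]
 [0 0 0 0 0 0 1 1 0 0 1 1 1 0 0 1 1 1 1 0 0 0 0]
 [0 0 0 0 0 0 1 1 1 0 1 1 1 1 1 1 1 1 1 0 0 0 0]
 [0 0 0 0 0 0 1 1 1 1 1 1 1 1 1 1 1 1 1 0 0 0 0]
 [0 0 0 0 0 0 1 1 0 0 1 1 1 1 1 1 1 1 1 0 0 0 0]
 [0 0 0 0 0 0 0 0 0 0 0 0 0 1 1 1 1 1 1 0 0 0 0]
 [0 0 0 0 0 0 0 0 0 0 0 0 0 0 1 1 1 1 1 0 0 0 0]
 [0 0 0 0 0 0 0 0 0 0 0 0 0 0 1 1 1 1 1 0 0 0 0]
 [0 0 0 0 0 0 0 0 0 0 0 0 0 0 0 1 1 1 0 0 0 0 0]
 [0 0 0 0 0 0 0 0 0 0 0 0 0 0 0 1 1 0 0 0 0 0 0]
 [0 0 0 0 0 0 0 0 0 0 0 0 0 0 0 0 0 0 0 0 0 0 0]
 [0 0 0 0 0 0 0 0 0 0 0 0 0 0 0 0 0 0 0 0 0 0 0]
 [0 0 0 0 0 0 0 0 0 0 0 0 0 0 0 0 0 0 0 0 0 0 0]
 [0 0 0 0 0 0 0 0 0 0 0 0 0 0 0 0 0 0 0 0 0 0 0]]
```

View pics/w1c.png

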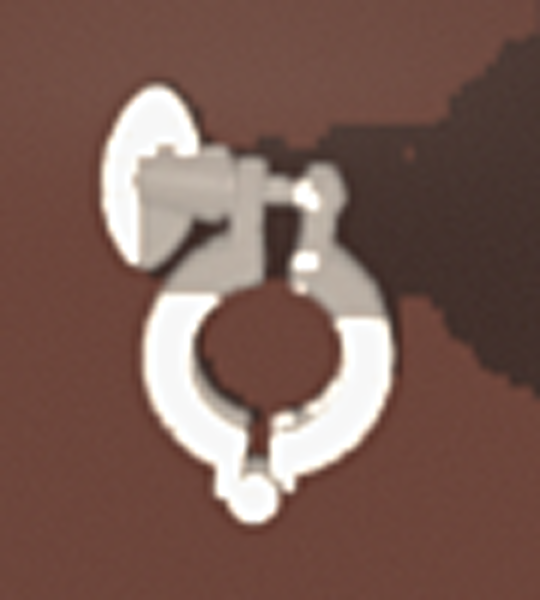

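```bash
python3 - <<'E'
from h import *
t=ctrl.camera_params("top");w=load("w1");sc=ctrl.camera_params("scene")
print(tri([(t,344.1,219.3),(w,324.6,188.6)]))
print(tri([(t,344.1,219.3),(w,324.6,188.6),(sc,210+590/4,170+183/4)]))
for z in (8.5,17): print(z,plane(t,344.1,219.3,z),plane(w,324.6,188.6,z),plane(sc,357.5,215.7,z))
a=plane(w,324.6,188.6,12);b=plane(w,322.2,213.2,12);print(b-a,np.degrees(np.arctan2(*(b-a)[1::-1])))
# hook in top
for u,v in [(127,195),(122,255),(117,292)]:
    print(plane(t,215+u/5,135+v/5,204))
E
```

```text
(array([ 575.8 , -148.15,    0.8 ]), [np.float64(1.547980353370986), np.float64(1.5479803533709482)])
(array([ 573.09, -148.58,    6.56]), [np.float64(2.5711038906552797), np.float64(1.629024416513614), np.float64(2.8567887619591805)])
8.5 [ 575.32 -148.9     8.5 ] [ 572.57 -146.97    8.5 ] [ 568.85 -147.14    8.5 ]
17 [ 573.8  -148.31   17.  ] [ 570.02 -147.07   17.  ] [ 562.41 -137.18   17.  ]
[29.28 -2.46 -0.  ] -4.795287999089957
[664.68 149.39 204.  ]
[630.64 150.81 204.  ]
[609.82 152.73 204.  ]
```

>>> send_rows(commands=[[85, 45, 10, -20, 0], [85, 90, 25, -45, 0], [85, 135, 40, -70, 0], [85, 180, 50, -86, 0], [85, 225, 65, -86, 0]])

```text
clock: 2.7
eef_pos: [608.7, 72.7, 333.6]
tool_rot: [3.138, -0.003, 1.569]
force: [1.8, -0.4, -1.5]
width: 85.1
```

>>> send_rows(commands=[[60, 40, 10, 0, 0], [60, 75, 20, 0, 0], [60, 75, 20, 0, 0], [60, 75, 20, 0, 0]])

```text
clock: 3.1
eef_pos: [628.5, 148.7, 333.5]
tool_rot: [3.139, -0.002, 1.569]
force: [0.2, -1.0, -0.3]
width: 60.1
```

```bash
python3 - <<'E'
from h import *
s,p,im=snap("wrist","w2");print(s["eef_pos"],s["tool_rot"],s["qpos"],s["clock"]);print(p["cam_to_world"])
E
```

```text
[628.51 148.72 333.5 ] [ 3.14 -0.    1.57] [ 0.13  0.63 -0.74  1.4   0.43  1.27  0.94] 3.1
[[  0.     0.95   0.32 547.45]
 [  1.    -0.     0.   149.64]
 [  0.     0.32  -0.95 460.77]
 [  0.     0.     0.     1.  ]]
```

View pics/w2.png

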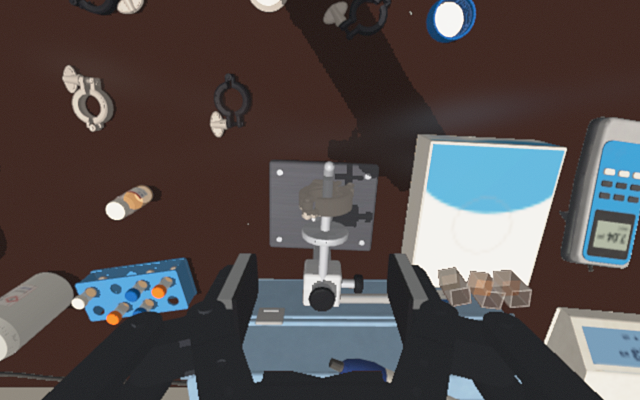

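>>> send_rows(commands=[[85, 0, -40, 0, 0], [85, 0, -75, 15, 0], [85, 0, -90, 50, 0], [85, 0, -90, 70, 0], [85, 0, -90, 70, 0]])

```text
clock: 3.65
eef_pos: [537.3, 144.0, 261.0]
tool_rot: [-3.14, 0.002, 1.564]
force: [-0.1, -0.6, 0.5]
width: 84.7
```

```bash
python3 - <<'E'
from h import *
s,p,im=snap("wrist","w3");print(s["eef_pos"],s["tool_rot"],s["clock"]);print(p["cam_to_world"])
crop("pics/w2.png",270,145,390,255,5,"pics/w2c.png")
crop("pics/w3.png",250,180,410,340,4,"pics/w3c.png")
E
```

```text
[537.3  143.97 261.02] [-3.14  0.    1.56] 3.65
[[  0.01   0.95   0.31 456.84]
 [  1.    -0.01  -0.01 145.96]
 [ -0.     0.31  -0.95 388.7 ]
 [  0.     0.     0.     1.  ]]
```

View pics/w2c.png

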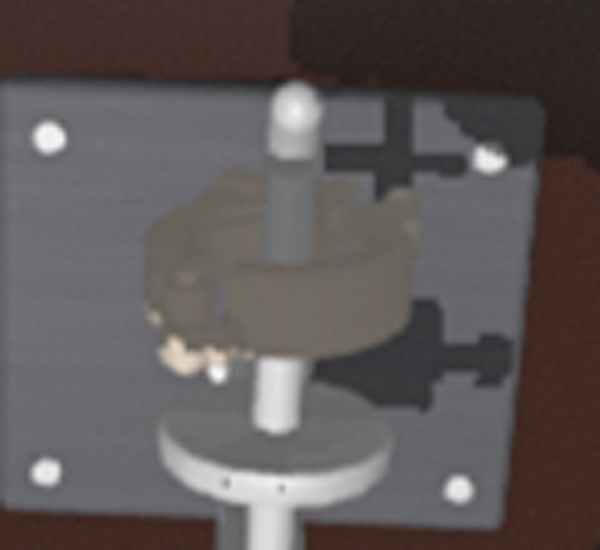

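View pics/w3c.png

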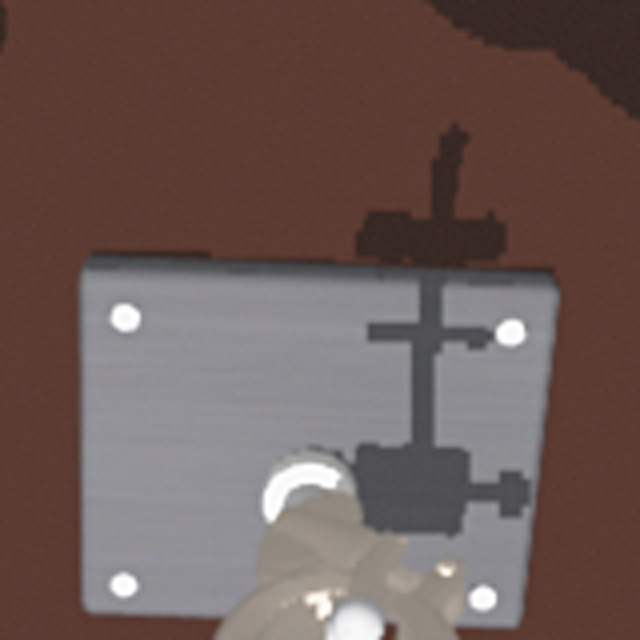

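View pics/w3.png

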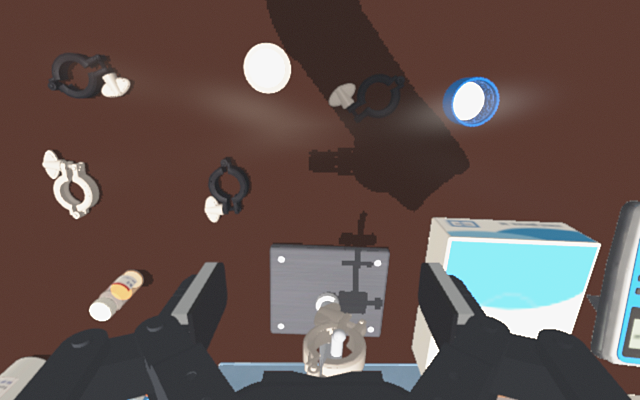

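```bash
python3 - <<'E'
from h import *
crop("pics/w3.png",280,300,400,390,6,"pics/w3d.png")
E
```

```text
(no output)
```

View pics/w3d.png

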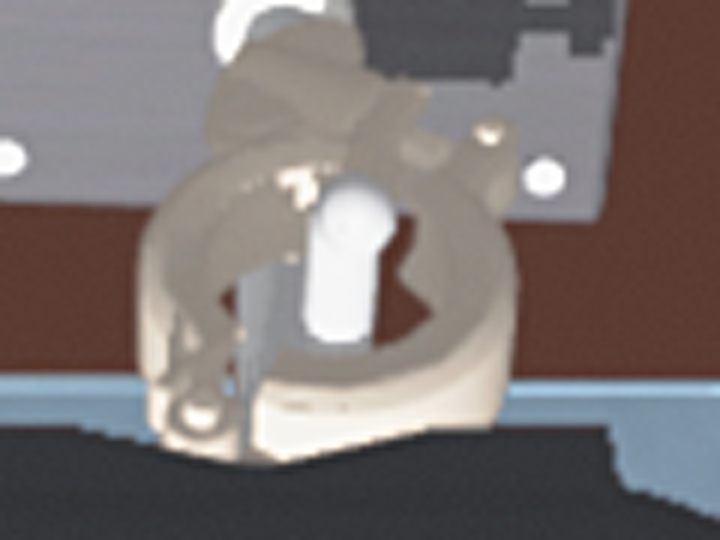

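```bash
python3 - <<'E'
from h import *
t=ctrl.camera_params("top");a=load("w2");b=load("w3");sc=ctrl.camera_params("scene")
T=(a,329.2,166.4),(b,339.3,336.3),(t,238.4,192.4)
print("tip",tri(T),tri(T[:2]),tri([T[0],T[2]]),tri(T[1:]))
x=tri(T)[0];print(proj(sc,x))
for z in (200,204): print("root",plane(a,325.2,231.0,z),plane(t,240.4,175.6,z))
for z in (216,):print("tipplane",[plane(p,u,v,z) for p,u,v in T])
# base plate corners screws in w2
for u,v in [(48,136),(488,158),(45,472),(458,489)]: print("screw",plane(a,270+u/5,145+v/5,14))
# rod dir in w2
print("hook dir", plane(a,270+290/5,145+200/5,203)-plane(a,270+277/5,145+420/5,201))
# hung ring front face/back edges at top of ring, z=213
for u,v in [(290,262),(300,355)]: print("ring top edge",plane(a,270+u/5,145+v/5,211))
E
```

```text
tip (array([608.94, 154.15, 209.91]), [np.float64(2.9162823576560872), np.float64(1.3244318711571552), np.float64(3.1775084928697215)]) (array([604.81, 155.06, 215.63]), [np.float64(0.0023769372745375866), np.float64(0.0023769372745672964)]) (array([614.65, 155.74, 184.49]), [np.float64(2.487312482502382), np.float64(2.4873124825021535)]) (array([612.42, 154.05, 206.16]), [np.float64(1.5409457394535866), np.float64(1.5409457394535704)])
[272.4  199.68]
root [664.07 152.34 200.  ] [661.21 149.81 200.  ]
root [662.28 152.3  204.  ] [660.12 149.21 204.  ]
tipplane [array([604.72, 155.05, 216.  ]), array([604.49, 155.04, 216.  ]), array([609.8 , 151.01, 216.  ])]
screw [659.96  92.09  14.  ]
screw [666.31 212.06  14.  ]
screw [760.47  87.09  14.  ]
screw [766.12 207.46  14.  ]
hook dir [-38.92   1.97   2.  ]
ring top edge [630.6  154.36 211.  ]
ring top edge [646.17 156.02 211.  ]
```

Both wrist views agree on the hook tip at (604.8, 155.1, 215.6), and the height matches the text. The stand's yaw is about -3°. The hung ring's front face is at x≈630, so it should go back about 15 mm. I'll straddle the hook in front of the ring with the fingers 24 mm apart.

>>> send_rows(commands=[[24, 4, 25, 0, 1], [24, 8, 50, 0, 2], [24, 11, 71, 0, 2.6], [24, 11, 71, 0, 2.6], [24, 11, 71, 0, 2.6]])

```text
clock: 4.2
eef_pos: [610.2, 155.3, 263.5]
tool_rot: [3.14, -0.0, 1.517]
force: [-0.3, 1.2, -0.5]
width: 23.9
```

```bash
python3 - <<'E'
from h import *
s,p,im=snap("wrist","w4");print(s["eef_pos"],s["tool_rot"],s["width"],s["clock"])
b=np.array(p["cam_to_world"])
crop(im,220,150,420,300,4,"pics/w4c.png")
print(proj(p,np.array([604.8,155.1,215.6])))
E
```

```text
[610.18 155.27 263.46] [ 3.14 -0.    1.52] 23.878230055241016 4.2
[319.65 226.85]
```

View pics/w4c.png

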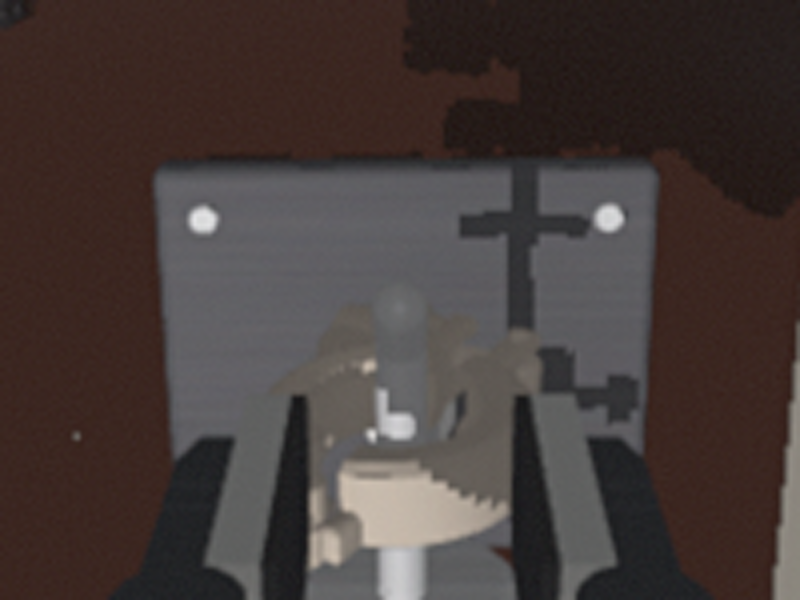

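>>> send_rows(commands=[[24, 0, -3, 20, 0], [24, 0, -3, 40, 0], [24, 0, -3, 55, 0], [24, 0, -3, 60, 0], [24, 0, -3, 60, 0]])

```text
clock: 4.75
eef_pos: [606.2, 155.3, 203.1]
tool_rot: [3.141, 0.001, 1.518]
force: [-0.6, 0.3, -0.3]
width: 24.0
```

```bash
python3 - <<'E'
from h import *
s,p,im=snap("wrist","w5");print(s["eef_pos"],s["tool_rot"],s["width"],s["force"],s["clock"])
crop(im,220,180,420,330,4,"pics/w5c.png")
s,p,im=snap("scene","s5");crop(im,220,150,320,225,7,"pics/s5c.png")
E
```

```text
[606.19 155.28 203.08] [3.14 0.   1.52] 23.99429412786873 [-0.56  0.3  -0.35] 4.75
```

View pics/w5c.png

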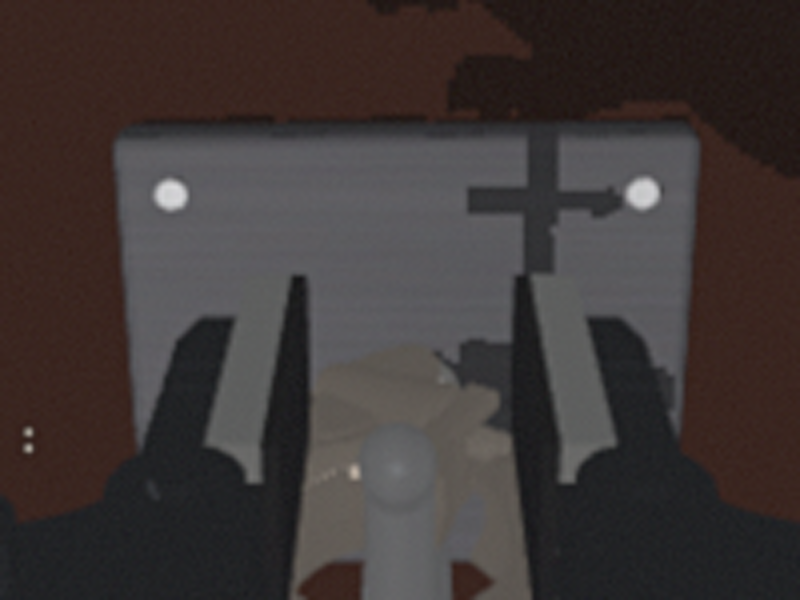

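View pics/s5c.png

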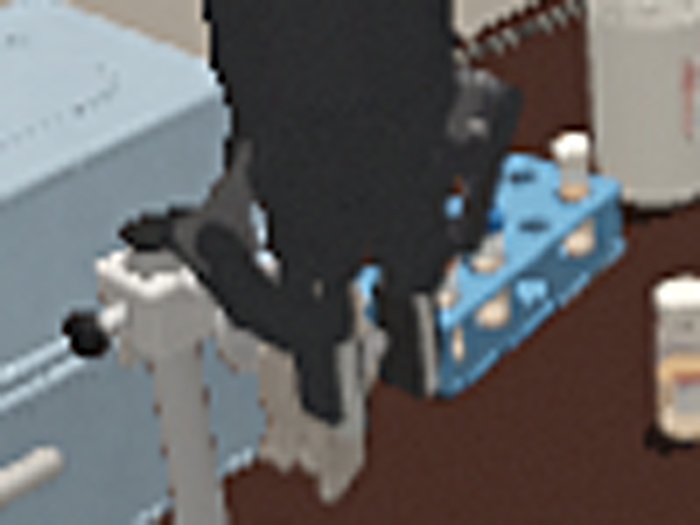

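>>> send_rows(commands=[[24, 0, 3, 0, 0], [24, 0, 6, 0, 0], [24, 0, 9, 0, 0], [24, 0, 12, 0, 0], [24, 0, 14, 0, 0]])

```text
clock: 5.35
eef_pos: [621.2, 155.0, 204.2]
tool_rot: [3.14, -0.0, 1.517]
force: [-1.3, -0.5, 1.3]
width: 23.9
```

>>> send_rows(commands=[[24, 0, 2, 0, 0], [24, 0, 4, 0, 0], [24, 0, 6, 0, 0], [24, 0, 8, 0, 0], [24, 0, 9, 0, 0]])

```text
clock: 5.85
eef_pos: [630.4, 154.5, 204.1]
tool_rot: [3.14, -0.0, 1.517]
force: [-1.2, -0.3, -0.2]
width: 23.7
```

>>> send_rows(commands=[[24, 0, 1, 0, 0], [24, 0, 2, 0, 0], [24, 0, 3, 0, 0], [24, 0, 3, 0, 0]])

```text
clock: 6.25
eef_pos: [633.6, 154.2, 204.2]
tool_rot: [3.139, -0.0, 1.517]
force: [-0.6, -0.1, 0.9]
width: 24.0
```

```bash
python3 - <<'E'
from h import *
s,p,im=snap("top","t6");print(s["eef_pos"],s["force"])
crop(im,215,140,275,205,9,"pics/t6c.png")
s,p,im=snap("scene","s6");crop(im,220,150,320,225,7,"pics/s6c.png")
E
```

```text
[633.61 154.23 204.19] [-0.57 -0.07  0.91]
```

View pics/t6c.png

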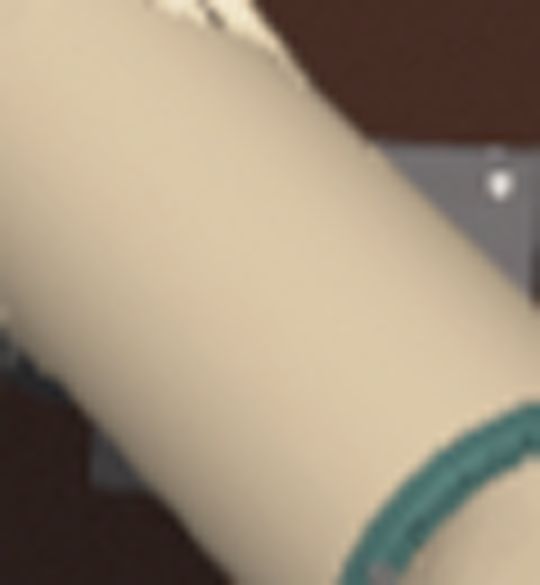

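View pics/s6c.png

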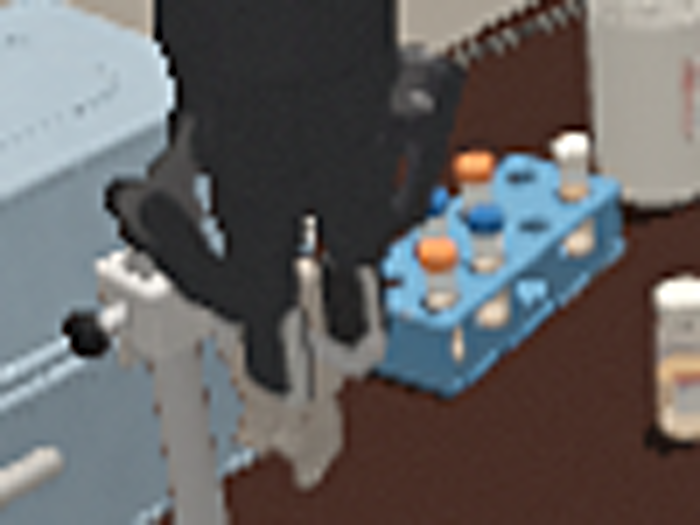

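>>> send_rows(commands=[[24, 0, 1, 0, 0], [24, 0, 1, 0, 0]])

```text
clock: 6.55
eef_pos: [634.7, 154.2, 204.3]
tool_rot: [3.139, -0.0, 1.517]
force: [0.6, 0.4, 0.6]
width: 23.8
```

>>> send_rows(commands=[[24, 0, 1, 0, 0], [24, 0, 1, 0, 0]])

```text
clock: 6.75
eef_pos: [635.2, 154.2, 204.1]
tool_rot: [3.14, -0.0, 1.517]
force: [-2.3, -0.1, 0.2]
width: 23.6
```

>>> send_rows(commands=[[24, 0, 1, 0, 0], [24, 0, 1, 0, 0]])

```text
clock: 6.95
eef_pos: [635.4, 154.2, 203.9]
tool_rot: [-3.141, 0.0, 1.517]
force: [-4.5, -0.3, 1.0]
width: 24.2
```

The force rose to 4.5 N as the motion stopped, with the leading edge at x≈646, so the ring is against the flange. I'll back off, lift and check.

>>> send_rows(commands=[[24, 0, -5, 0, 0], [24, 0, -15, 0, 0], [24, 0, -27, 0, 0], [24, 0, -27, -30, 0], [24, 0, -27, -70, 0]])

```text
clock: 7.45
eef_pos: [606.8, 155.0, 273.0]
tool_rot: [-3.138, 0.002, 1.518]
force: [1.6, -0.6, 0.2]
width: 24.2
```

>>> send_rows(commands=[[60, 0, 0, -50, 0], [60, 0, 10, -50, 0], [60, 0, 10, -50, 0]])

```text
clock: 7.75
eef_pos: [618.2, 154.5, 324.4]
tool_rot: [3.141, 0.001, 1.517]
force: [-0.2, 0.5, -1.1]
width: 59.8
```

```bash
python3 - <<'E'
from h import *
s,p,im=snap("wrist","w7");print(s["eef_pos"],s["tool_rot"],s["clock"])
print(proj(p,np.array([604.8,155.1,215.6])),proj(p,np.array([662.7,152.1,204.])))
crop(im,250,150,400,262,5,"pics/w7c.png")
E
```

```text
[618.19 154.48 324.36] [3.14 0.   1.52] 7.75
[321.03 183.44] [321.27 248.11]
```

View pics/w7c.png

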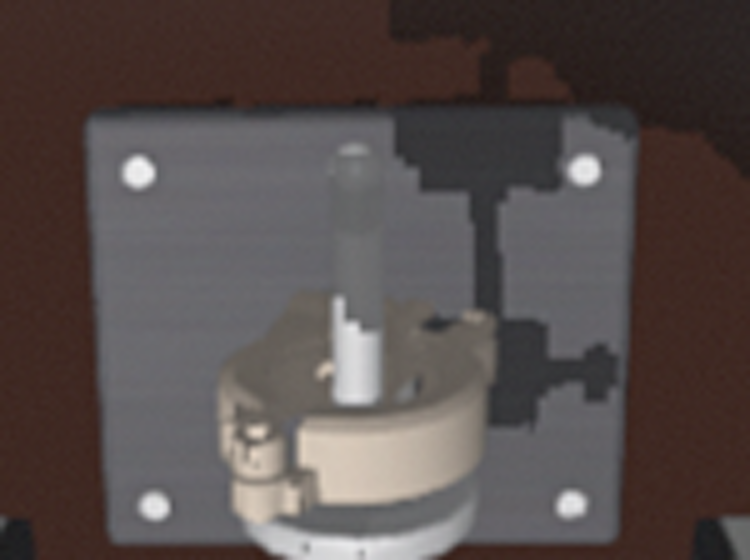

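>>> send_rows(commands=[[75, -45, -8, 0, 0], [75, -92, -16, 0, 1], [75, -139, -24, 20, 2], [75, -186, -28, 50, 2], [75, -233, -28, 90, 2]])

```text
clock: 8.3
eef_pos: [575.5, -64.9, 244.0]
tool_rot: [-3.137, 0.004, 1.482]
force: [0.2, -0.1, -0.4]
width: 75.1
```

>>> send_rows(commands=[[75, -35, 0, 40, 0], [75, -70, 0, 70, 0], [75, -70, 0, 100, 0], [75, -70, 0, 110, 0], [75, -70, 0, 110, 0]])

```text
clock: 8.8
eef_pos: [567.0, -133.6, 132.3]
tool_rot: [-3.133, 0.002, 1.484]
force: [0.2, -0.0, 0.7]
width: 75.0
```

```bash
python3 - <<'E'
from h import *
s,p,im=snap("wrist","w8");print(s["eef_pos"],s["tool_rot"],s["clock"])
E
```

```text
[ 567.   -133.55  132.34] [-3.13  0.    1.48] 8.8
```

View pics/w8.png

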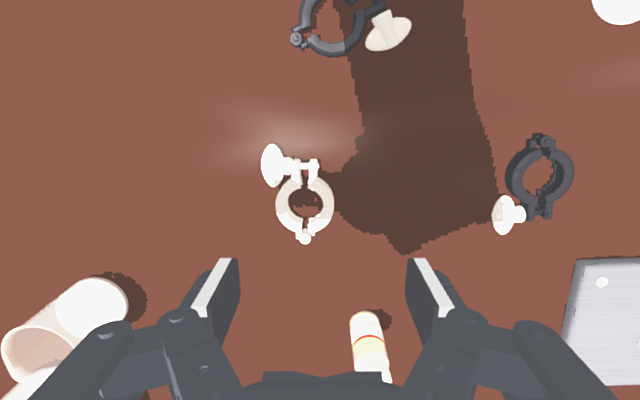

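```bash
python3 - <<'E'
from h import *
im=cv2.imread("pics/w8.png").astype(int);m=(im[:,:,0]>150).astype(np.uint8)*0
m=((im[:,:,2]-im[:,:,0]<45)&(im.min(2)>120)).astype(np.uint8)
m[:,:255]=0;m[:,345:]=0;m[:140]=0;m[250:]=0
pts=[]
for r in range(192,226,2):
    x=np.nonzero(m[r])[0]; pts+= [(x.min(),r),(x.max(),r)]
pts=np.array(pts,np.float32)
e=cv2.fitEllipse(pts);print(e)
w=load("w8");w1=load("w1");u,v=e[0]
print(pts.astype(int).tolist())
for z in (8.5,12,17): print(z,plane(w,u,v,z),plane(w1,324.6,188.6,z))
print(tri([(w,u,v),(w1,324.6,188.6)]))
c=plane(w,u,v,12);
ys,xs=np.nonzero(m[232:250]);print(xs.mean(),ys.mean()+232,ys.max()+232)
l=plane(w,xs.mean(),ys.mean()+232,12);d=l-c;print(d,np.degrees(np.arctan2(d[1],d[0])))
crop("pics/w8.png",250,140,350,250,6,"pics/w8c.png")
E
```

```text
((304.45281982421875, 203.6866455078125), (58.001014709472656, 61.25677490234375), 4.102843761444092)
[[278, 192], [332, 192], [277, 194], [332, 194], [277, 196], [333, 196], [276, 198], [333, 198], [276, 200], [333, 200], [275, 202], [333, 202], [275, 204], [333, 204], [275, 206], [333, 206], [276, 208], [333, 208], [276, 210], [333, 210], [276, 212], [332, 212], [277, 214], [332, 214], [278, 216], [331, 216], [279, 218], [330, 218], [280, 220], [329, 220], [281, 222], [328, 222], [283, 224], [326, 224]]
8.5 [ 572.08 -147.37    8.5 ] [ 572.57 -146.97    8.5 ]
12 [ 570.91 -147.07   12.  ] [ 571.52 -147.01   12.  ]
17 [ 569.23 -146.63   17.  ] [ 570.02 -147.07   17.  ]
(array([ 571.61, -147.09,   10.76]), [np.float64(0.2837734398148699), np.float64(0.2837734398148233)])
304.3139534883721 236.50581395348837 243
[27.69 -2.96  0.  ] -6.110075665867438
```

View pics/w8c.png

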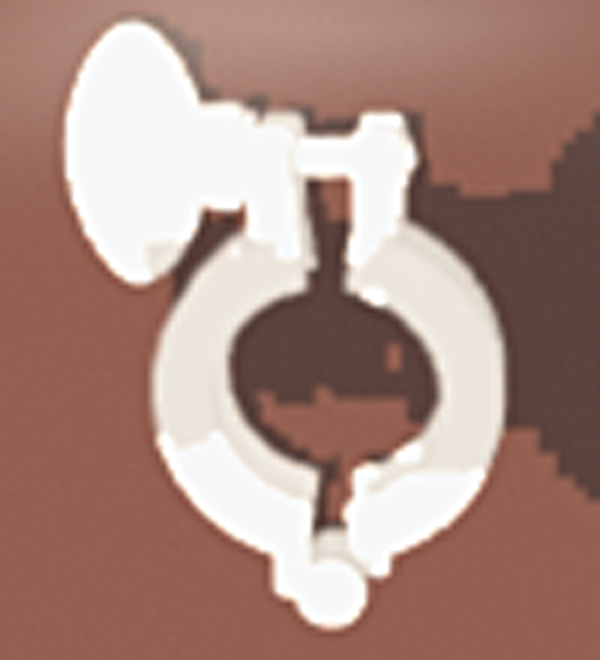

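>>> send_rows(commands=[[78, -7, 4, 20, 0], [78, -13, 7.7, 40, 0], [78, -13, 7.7, 65, 0], [78, -13, 7.7, 80, 0], [78, -13, 7.7, 80, 0]])

```text
clock: 9.35
eef_pos: [574.1, -145.6, 53.4]
tool_rot: [-3.134, 0.002, 1.486]
force: [-0.5, -0.0, 0.3]
width: 77.7
```

```bash
python3 - <<'E'
from h import *
s,p,im=snap("wrist","w9");print(s["eef_pos"],s["tool_rot"],s["clock"])
x=np.array([571.5,-147.1,17]);print(proj(p,x))
t=s["tool_rot"][2];d=np.array([573.5,-147.3])-s["eef_pos"][:2];print("tx,ty",d@[np.cos(t),np.sin(t)],d@[np.sin(t),-np.cos(t)])
E
```

```text
[ 574.11 -145.57   53.43] [-3.13  0.    1.49] 9.35
[317.21 240.83]
tx,ty -1.7728071595592414 -0.4642265154886519
```

View pics/w9.png

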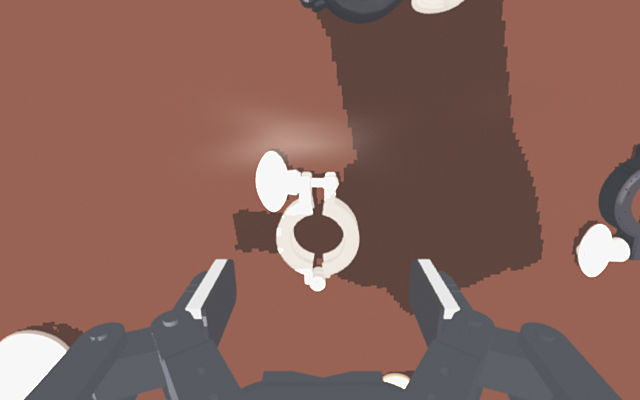

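>>> send_rows(commands=[[78, -1.8, -1.5, 12, 0], [78, -1.8, -1.5, 25, 0], [78, -1.8, -1.5, 34, 0], [78, -1.8, -1.5, 38, 0], [78, -1.8, -1.5, 38, 0]])

```text
clock: 9.9
eef_pos: [572.5, -147.3, 15.7]
tool_rot: [-3.135, 0.002, 1.486]
force: [-0.8, -0.9, 0.2]
width: 78.1
```

>>> send_rows(commands=[[60, 0, 0, 0, 0], [40, 0, 0, 0, 0], [40, 0, 0, 0, 0], [40, 0, 0, 0, 0], [40, 0, 0, 0, 0]])

```text
clock: 10.4
eef_pos: [572.9, -147.3, 16.5]
tool_rot: [-3.136, 0.002, 1.486]
force: [-0.7, 0.5, 6.3]
width: 42.8
```

>>> send_rows(commands=[[30, 0, 0, -3, 0], [30, 0, 0, -8, 0], [30, 0, 0, -30, 0], [30, 0, 0, -60, 0], [30, 0, 0, -60, 0]])

```text
clock: 10.9
eef_pos: [575.9, -147.2, 80.0]
tool_rot: [3.141, 0.002, 1.486]
force: [0.7, -0.1, -1.6]
width: 42.6
```

```bash
python3 - <<'E'
from h import *
s,p,im=snap("wrist","w10");print(s["eef_pos"],s["tool_rot"],s["width"],s["force"],s["clock"])
s,p,im=snap("scene","s10");crop(im,310,150,410,240,6,"pics/s10c.png")
E
```

```text
[ 575.9  -147.22   79.96] [3.14 0.   1.49] 42.64970771885304 [ 0.7  -0.06 -1.64] 10.9
```

View pics/w10.png

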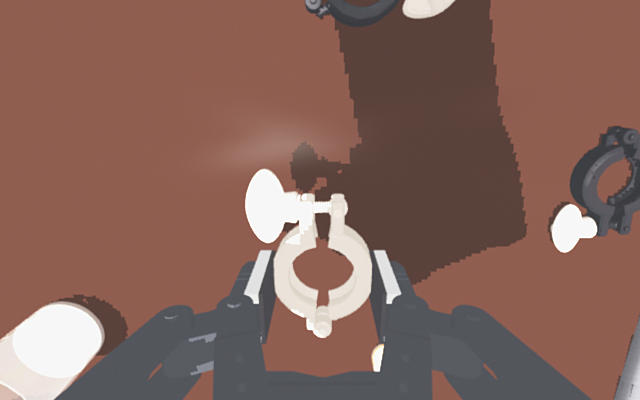

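View pics/s10c.png

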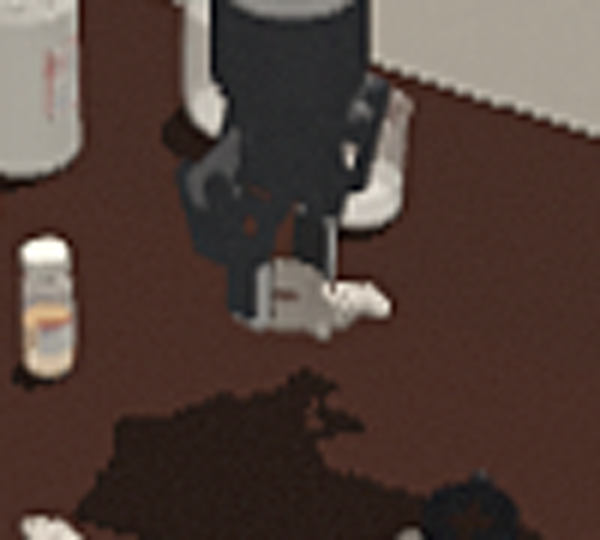

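```bash
python3 - <<'E'
from h import *
im=cv2.imread("pics/w10.png").astype(int)
m=((im[:,:,2]-im[:,:,0]<45)&(im.min(2)>105)).astype(np.uint8)
w=load("w10");e=np.array([575.9,-147.22,79.96]);t=1.486
# hole contour
mm=m.copy();mm[:,:278]=0;mm[:,368:]=0;mm[:238]=0;mm[318:]=0
hole=(1-m);hole[:,:290]=0;hole[:,356:]=0;hole[:248]=0;hole[:292+1]=hole[:293];hole[293:]=0
n,lab,st,c=cv2.connectedComponentsWithStats(hole);print(st[1:],c[1:])
for z in (80,72):
  for u,v in [(323,269),(322,328)]:
    d=(plane(w,u,v,z)-e)[:2];print(z,(u,v),"tool x,y",d@[np.cos(t),np.sin(t)],d@[np.sin(t),-np.cos(t)])
crop("pics/w10.png",230,160,410,350,4,"pics/w10c.png")
E
```

```text
[[ 293  248   61   45 1978]] [[322.33 268.56]]
80 (323, 269) tool x,y 1.3743942503526936 -6.48668928326935
80 (322, 328) tool x,y 0.959421489113146 24.017544842269093
72 (323, 269) tool x,y 1.376180391292154 -1.8138975654757103
72 (322, 328) tool x,y 0.9351533077157991 30.605563829847227
```

View pics/w10c.png

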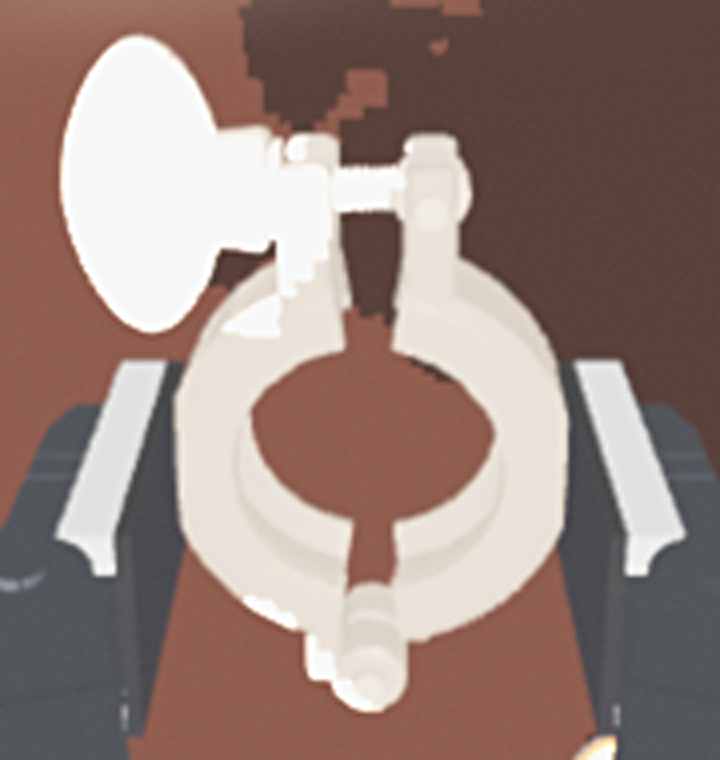

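```bash
python3 - <<'E'
from h import *
w=load("w10");sc=load("s10");t=ctrl.camera_params("top")
for z in (60,65,70,75,80): print(z,"nut",proj(sc,plane(w,265,206,z)),"lugpin",proj(sc,plane(w,322.5,328,z)),"ringctr",proj(sc,plane(w,323,269,z)),"boltend r",proj(sc,plane(w,338,207,z)))
crop("pics/s10.png",335,180,385,215,14,"pics/s10d.png")
E
```

```text
60 nut [368.63 200.89] lugpin [345.62 196.35] ringctr [354.45 200.56] boltend r [361.51 205.54]
65 nut [368.99 199.85] lugpin [346.66 195.47] ringctr [355.25 199.53] boltend r [362.1  204.34]
70 nut [369.37 198.8 ] lugpin [347.71 194.57] ringctr [356.05 198.49] boltend r [362.7  203.12]
75 nut [369.74 197.74] lugpin [348.77 193.66] ringctr [356.85 197.44] boltend r [363.3 201.9]
80 nut [370.12 196.67] lugpin [349.84 192.75] ringctr [357.67 196.39] boltend r [363.91 200.67]
```

View pics/s10d.png

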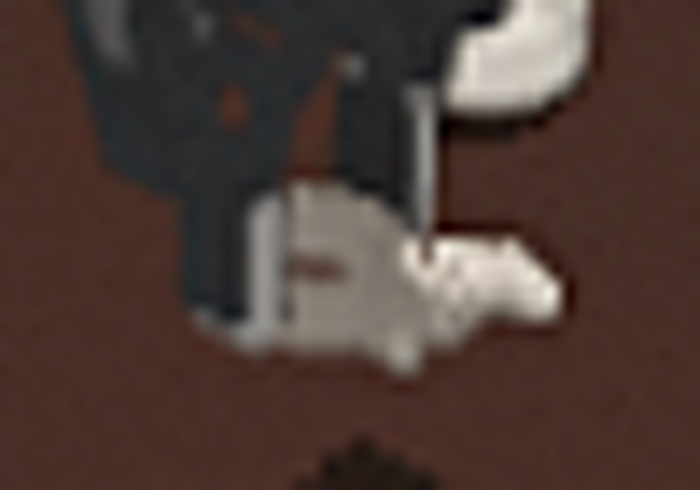

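>>> send_rows(commands=[[30, 0, 0, -40, 0], [30, 10, 0, -80, 0], [30, 40, 0, -120, 0], [30, 80, 0, -160, -1], [30, 120, 0, -188, -2]])

```text
clock: 11.5
eef_pos: [583.9, -32.0, 262.2]
tool_rot: [-3.136, 0.003, 1.519]
force: [0.5, -0.7, -1.4]
width: 42.2
```

>>> send_rows(commands=[[30, 45, 3, 0, 0], [30, 90, 6, 0, 0], [30, 130, 10, 0, 0], [30, 160, 10, 0, 0], [30, 160, 10, 0, 0]])

```text
clock: 12.0
eef_pos: [600.7, 133.8, 260.7]
tool_rot: [-3.134, -0.001, 1.527]
force: [-0.5, -0.1, -0.9]
width: 42.6
```

```bash
python3 - <<'E'
from h import *
s,p,im=snap("wrist","w11");print(s["eef_pos"],s["tool_rot"],s["width"],s["force"],s["clock"])
E
```

```text
[600.67 133.83 260.7 ] [-3.13 -0.    1.53] 42.604688687072425 [-0.55 -0.09 -0.93] 12.0
```

View pics/w11.png

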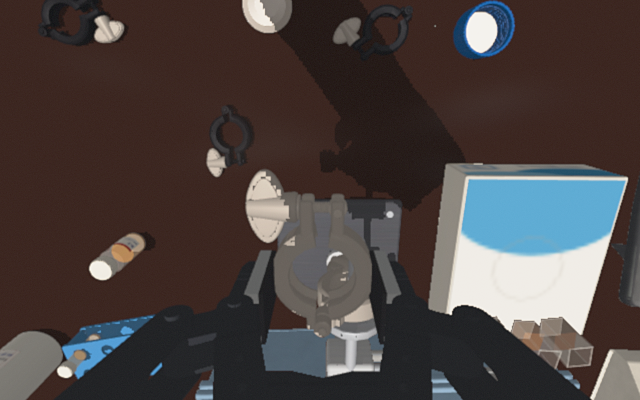

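>>> send_rows(commands=[[30, 10, 5, 0, 0], [30, 21, 11, 0, 0.5], [30, 21, 11, 0, 0.5], [30, 21, 11, 0, 0.5]])

```text
clock: 12.45
eef_pos: [613.2, 150.5, 260.0]
tool_rot: [-3.133, 0.002, 1.515]
force: [-0.6, 0.2, -0.9]
width: 42.6
```

```bash
python3 - <<'E'
from h import *
s,p,im=snap("wrist","w12");print(s["eef_pos"],s["tool_rot"],s["width"],s["force"],s["clock"])
print(proj(p,np.array([604.8,155.1,215.6])))
crop(im,230,160,410,350,4,"pics/w12c.png")
E
```

```text
[613.16 150.47 259.98] [-3.13  0.    1.52] 42.55269436186762 [-0.64  0.24 -0.86] 12.45
[328.21 224.59]
```

View pics/w12c.png

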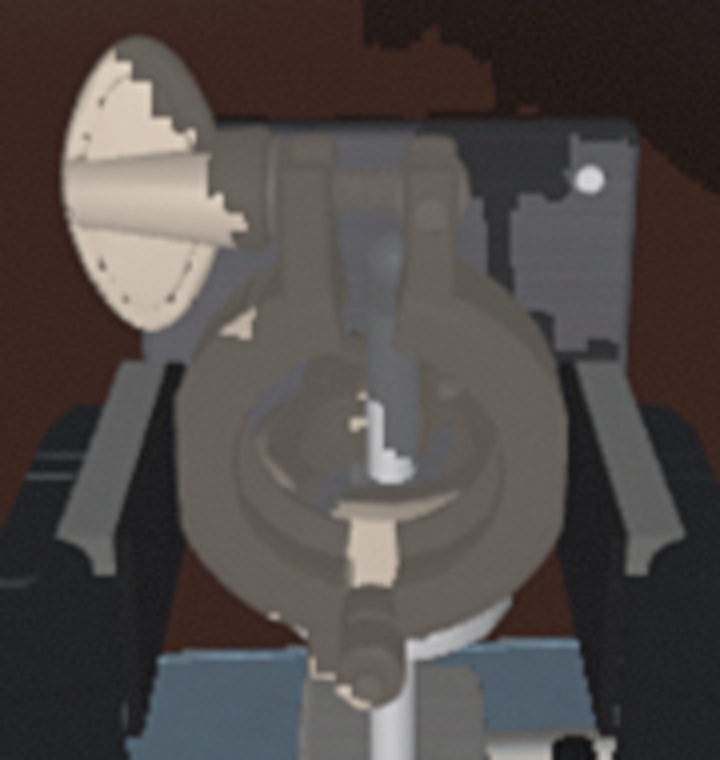

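```bash
python3 - <<'E'
from h import *
w=load("w12");e=np.array([613.16,150.47,259.98])
T0=w["cam_to_world"].copy()
for tgt in [(612.8,154.7,223),(612.8,154.7,228),(610,154.7,223)]:
    T=T0.copy();T[:3,3]+=np.array(tgt)-e;w["cam_to_world"]=T
    print(tgt,"tip",proj(w,np.array([604.8,155.1,215.6])),"bend",proj(w,np.array([616.8,154.5,201.6])))
    # ring: what world pt on plane z_top / mid does ring centre pixel hit
    for dz in (0.5,-8): print("   ring c plane",dz,plane(w,323.2,269.5,tgt[2]+dz))
E
```

```text
(612.8, 154.7, 223) tip [319.92 257.41] bend [320.37 265.72]
   ring c plane 0.5 [606.44 156.48 223.5 ]
   ring c plane -8 [611.31 156.22 215.  ]
(612.8, 154.7, 228) tip [320.03 252.26] bend [320.45 260.86]
   ring c plane 0.5 [606.44 156.48 228.5 ]
   ring c plane -8 [611.31 156.22 220.  ]
(610, 154.7, 223) tip [320.28 262.99] bend [320.69 270.7 ]
   ring c plane 0.5 [603.64 156.48 223.5 ]
   ring c plane -8 [608.51 156.22 215.  ]
```

>>> send_rows(commands=[[30, 4, -2.6, 5, 0], [30, 4, -2.6, 12, 0], [30, 4, -2.6, 18, 0], [30, 4, -2.6, 18, 0]])

```text
clock: 12.9
eef_pos: [609.9, 153.4, 240.7]
tool_rot: [-3.131, 0.004, 1.515]
force: [-0.0, -0.4, -0.8]
width: 42.8
```

```bash
python3 - <<'E'
from h import *
s,p,im=snap("wrist","w13");print(s["eef_pos"],s["tool_rot"],s["width"],s["force"],s["clock"])
print(proj(p,np.array([604.8,155.1,215.6])))
crop(im,230,160,410,350,4,"pics/w13c.png")
s,p,im=snap("scene","s13");crop(im,220,150,320,225,7,"pics/s13c.png")
E
```

```text
[609.87 153.39 240.67] [-3.13  0.    1.51] 42.7640596440377 [-0.02 -0.38 -0.75] 12.9
[323.25 245.86]
```

View pics/w13c.png

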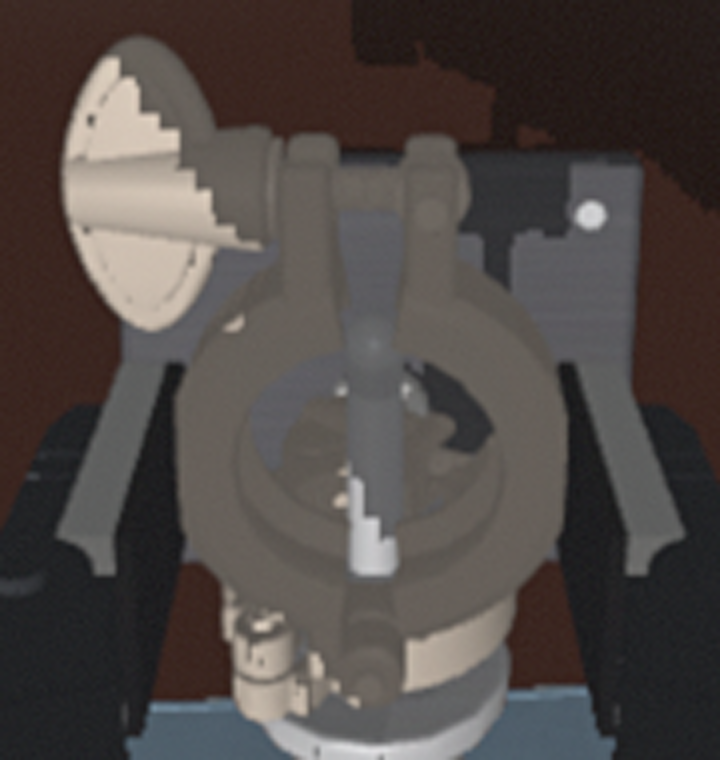

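View pics/s13c.png

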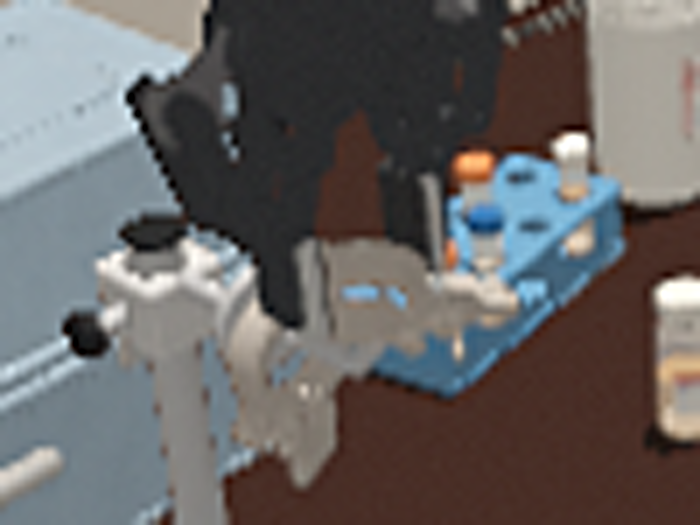

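>>> send_rows(commands=[[30, 0, -3.5, 0, 0], [30, 0, -3.5, 4, 0], [30, 0, -3.5, 8, 0], [30, 0, -3.5, 10, 0]])

```text
clock: 13.4
eef_pos: [606.7, 153.8, 231.2]
tool_rot: [-3.132, 0.003, 1.515]
force: [-0.4, 0.5, -1.2]
width: 42.4
```

```bash
python3 - <<'E'
from h import *
s,p,im=snap("wrist","w14");print(s["eef_pos"],s["tool_rot"],s["width"],s["force"],s["clock"])
crop(im,230,160,410,350,4,"pics/w14c.png")
s,p,im=snap("scene","s14");crop(im,220,150,320,225,7,"pics/s14c.png")
E
```

```text
[606.7  153.83 231.23] [-3.13  0.    1.51] 42.37492614785503 [-0.45  0.51 -1.16] 13.4
```

View pics/w14c.png

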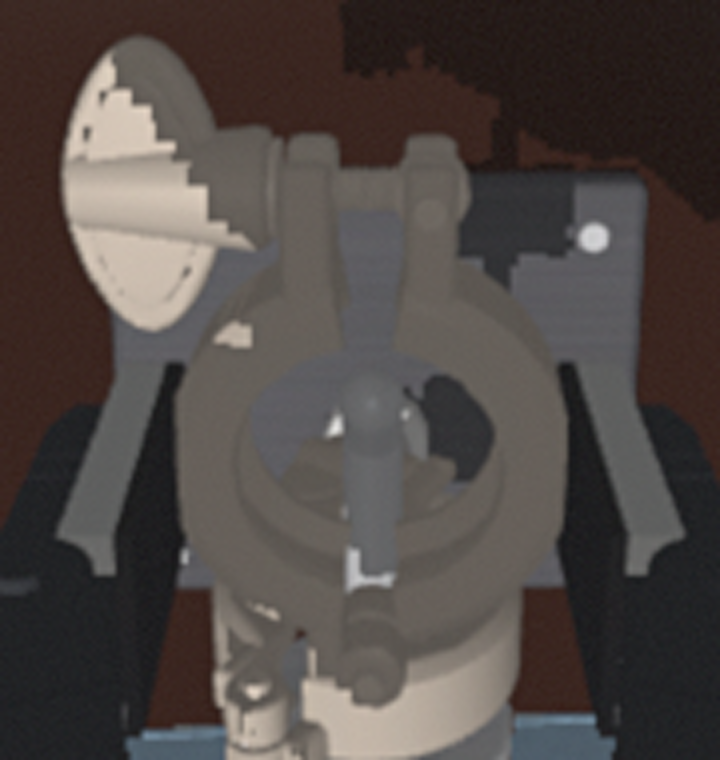

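View pics/s14c.png

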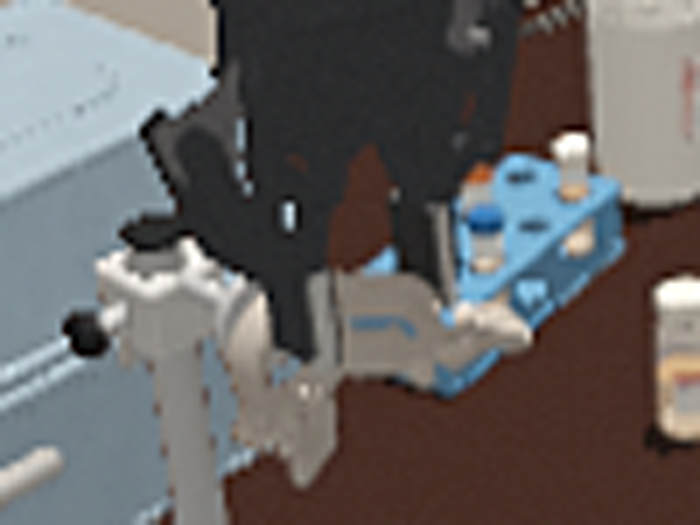

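>>> send_rows(commands=[[30, 0, 0, 2, 0], [30, 0, 0, 4, 0], [30, 0, 0, 5, 0], [30, 0, 0, 5, 0]])

```text
clock: 13.9
eef_pos: [606.6, 153.8, 226.1]
tool_rot: [-3.132, 0.003, 1.515]
force: [-0.5, 0.4, -0.9]
width: 42.8
```

>>> send_rows(commands=[[30, 0, 0, 1, 0], [30, 0, 0, 2, 0], [30, 0, 0, 2, 0]])

```text
clock: 14.2
eef_pos: [606.5, 153.7, 223.9]
tool_rot: [-3.132, 0.004, 1.515]
force: [-0.8, 0.6, -1.1]
width: 42.8
```

>>> send_rows(commands=[[30, 0, 0, 1, 0], [30, 0, 0, 2, 0], [30, 0, 0, 2, 0]])

```text
clock: 14.5
eef_pos: [606.4, 153.7, 221.8]
tool_rot: [-3.131, 0.004, 1.515]
force: [0.2, 0.3, -2.3]
width: 42.8
```

```bash
python3 - <<'E'
from h import *
s,p,im=snap("wrist","w15");print(s["eef_pos"],s["tool_rot"],s["width"],s["force"],s["clock"])
crop(im,230,160,410,350,4,"pics/w15c.png")
s,p,im=snap("scene","s15");crop(im,220,150,320,225,7,"pics/s15c.png")
E
```

```text
[606.38 153.69 221.76] [-3.13  0.    1.51] 42.83619329642481 [ 0.19  0.33 -2.33] 14.5
```

View pics/w15c.png

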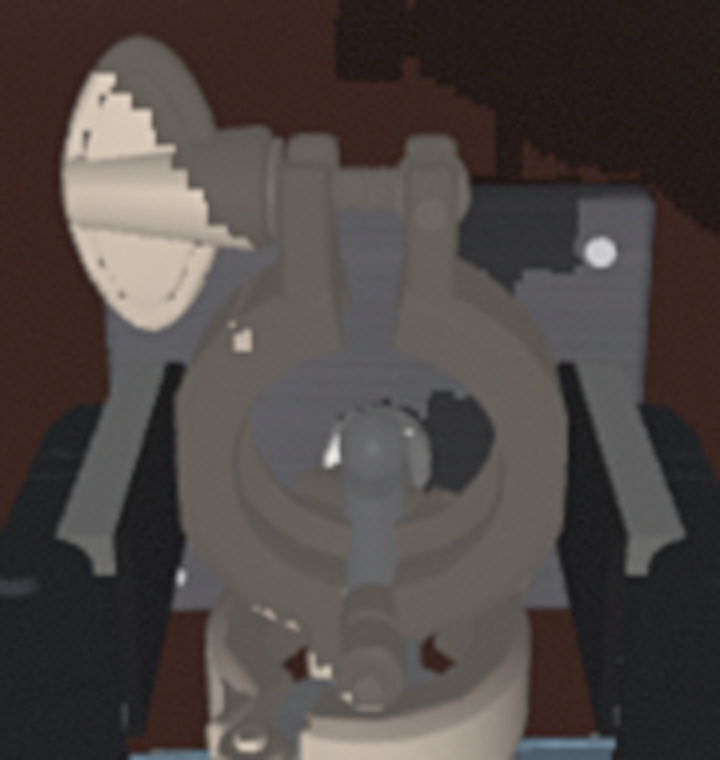

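View pics/s15c.png

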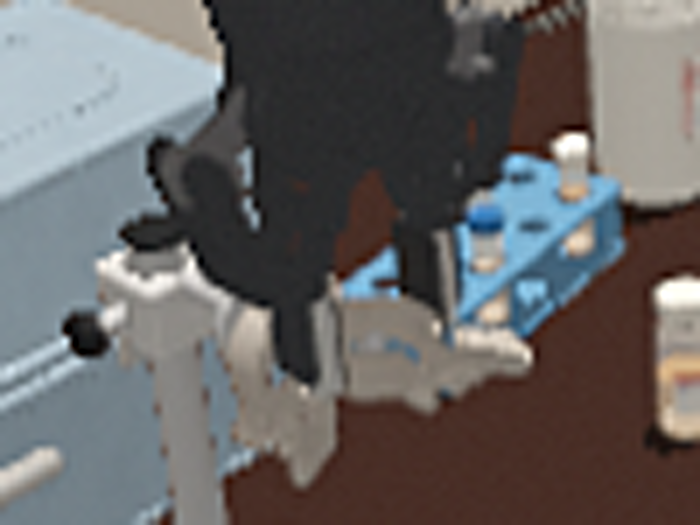

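>>> send_rows(commands=[[30, 0, 0, 1, 0], [30, 0, 0, 1, 0]])

```text
clock: 14.8
eef_pos: [606.4, 153.8, 221.1]
tool_rot: [-3.132, 0.004, 1.515]
force: [0.4, 0.4, 0.7]
width: 42.7
```

>>> send_rows(commands=[[30, 0, 0, 1, 0], [30, 0, 0, 1, 0]])

```text
clock: 15.0
eef_pos: [606.4, 153.9, 220.4]
tool_rot: [-3.132, 0.004, 1.515]
force: [-0.7, -0.8, 2.7]
width: 43.0
```

>>> send_rows(commands=[[30, 0, 0, 1, 0], [30, 0, 0, 1, 0]])

```text
clock: 15.2
eef_pos: [606.3, 153.8, 219.8]
tool_rot: [-3.132, 0.004, 1.515]
force: [-2.5, -0.5, 5.1]
width: 42.6
```

>>> send_rows(commands=[[44, 0, 0, -1, 0], [48, 0, 0, -1, 0], [52, 0, 0, -1, 0], [58, 0, 0, -1, 0], [60, 0, 0, -1, 0]])

```text
clock: 15.7
eef_pos: [606.3, 153.9, 220.7]
tool_rot: [-3.132, 0.004, 1.515]
force: [0.2, 0.1, -0.5]
width: 59.5
```

```bash
python3 - <<'E'
from h import *
s,p,im=snap("wrist","w16");print(s["eef_pos"],s["tool_rot"],s["width"],s["force"],s["clock"])
crop(im,220,160,420,350,4,"pics/w16c.png")
s,p,im=snap("scene","s16");crop(im,220,150,320,225,7,"pics/s16c.png")
E
```

```text
[606.29 153.88 220.65] [-3.13  0.    1.51] 59.52366891659432 [ 0.17  0.07 -0.45] 15.7
```

View pics/w16c.png

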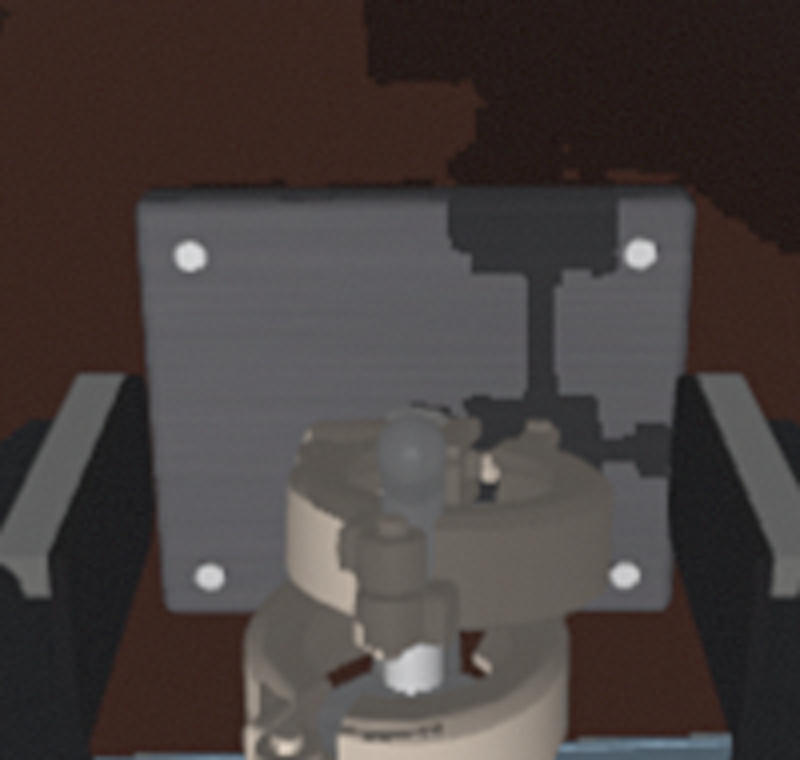

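View pics/s16c.png

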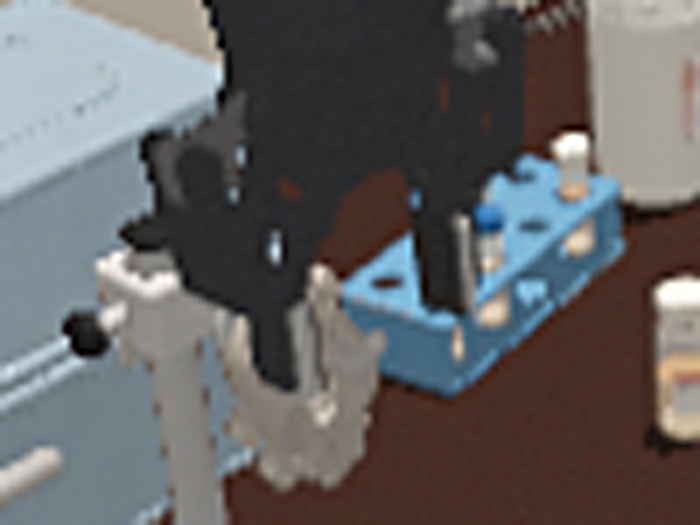

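>>> send_rows(commands=[[60, 0, 0, -15, 0], [60, 0, 0, -40, 0], [60, 0, 0, -80, 0], [60, 0, 10, -105, 0], [60, 0, 10, -105, 0]])

```text
clock: 16.3
eef_pos: [620.1, 154.9, 331.1]
tool_rot: [-3.141, 0.0, 1.514]
force: [0.4, 0.5, -0.0]
width: 60.0
```

```bash
python3 - <<'E'
from h import *
s,p,im=snap("wrist","w17");print(s["eef_pos"],s["tool_rot"],s["width"],s["force"],s["clock"])
crop(im,250,150,400,290,5,"pics/w17c.png")
for x in (662.7,616.8): print(proj(p,np.array([x,152.1,202.])))
E
```

```text
[620.1  154.87 331.12] [-3.14  0.    1.51] 59.95925101116982 [ 0.4   0.54 -0.02] 16.3
[320.69 241.52]
[317.34 189.05]
```

View pics/w17c.png

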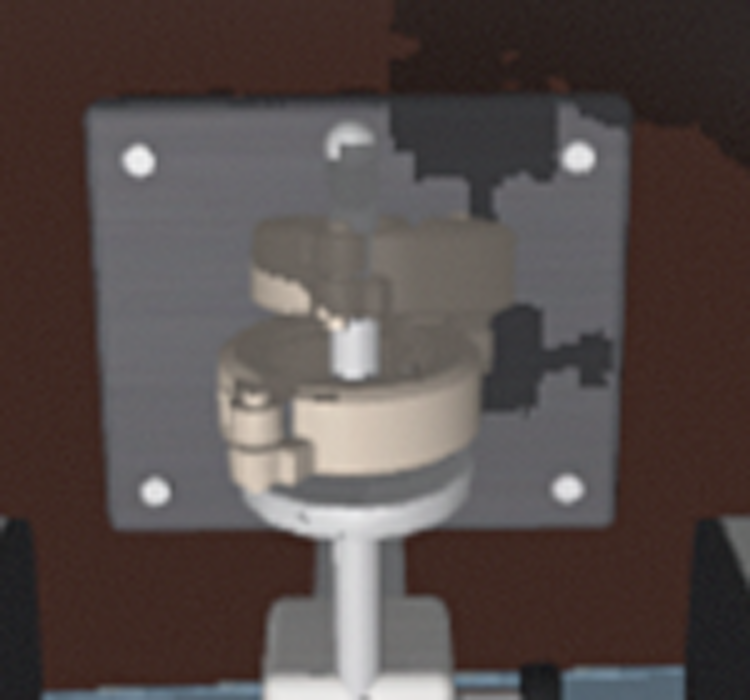

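```bash
python3 - <<'E'
from h import *
w=load("w17")
for n,u,v in [("spare front",440,222),("spare back",440,312),("hung front",390,390),("hung back",390,472)]:
    for z in (208,213): print(n,z,662.7-plane(w,250+u/5,150+v/5,z)[0])
s=ctrl.get_image("scene");crop(s,220,150,320,225,7,"pics/s17c.png")
s,p,im=snap("wrist","w18");crop(im,250,150,400,290,5,"pics/w18c.png")
a=cv2.imread("pics/w17.png");print(np.abs(a[150:290,250:400].astype(int)-im[150:290,250:400,::-1]).mean())
E
```

```text
spare front 208 42.4553510290649
spare front 213 44.06363681123048
spare back 208 27.480477169473488
spare back 213 29.38743687159763
hung front 208 14.514513624695041
hung front 213 16.680079522388382
hung back 208 -0.0498583307789886
hung back 213 2.4061940247277107
14.288841269841269
```

View pics/s17c.png

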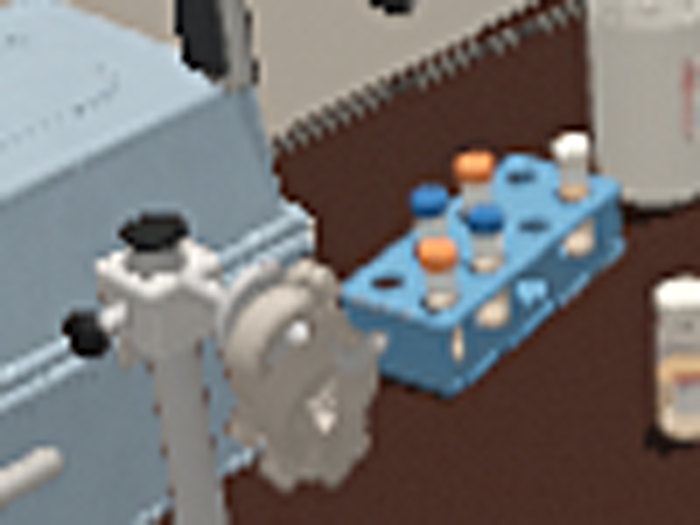

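>>> send_rows(commands=[[60, 0, 0, -5, 0], [60, 0, 0, -5, 0], [60, 0, 0, -5, 0], [60, 0, 0, -5, 0], [60, 0, 0, -5, 0]])

```text
clock: 16.95
eef_pos: [616.8, 153.5, 330.4]
tool_rot: [-3.131, 0.004, 1.515]
force: [0.1, 0.6, 0.8]
width: 59.7
```

>>> send_rows(commands=[[60, 0, 0, 0, 0], [60, 0, 0, 0, 0], [60, 0, 0, 0, 0], [60, 0, 0, 0, 0], [60, 0, 0, 0, 0]])

```text
clock: 17.45
eef_pos: [616.8, 153.5, 330.4]
tool_rot: [-3.131, 0.004, 1.515]
force: [-0.4, -0.2, -0.6]
width: 59.9
```

```bash
python3 - <<'E'
from h import *
s,p,im=snap("wrist","w19");crop(im,250,150,400,290,5,"pics/w19c.png")
s2,p,im2=snap("wrist","w20")
print(s["eef_pos"],s["clock"],np.abs(im[150:290,250:400].astype(int)-im2[150:290,250:400]).mean(),s2["force"])
s,p,im=snap("scene","s20")
E
```

```text
[616.8  153.51 330.39] 17.45 1.1787460317460317 [ 0.41 -0.58  0.65]
```

View pics/w19c.png

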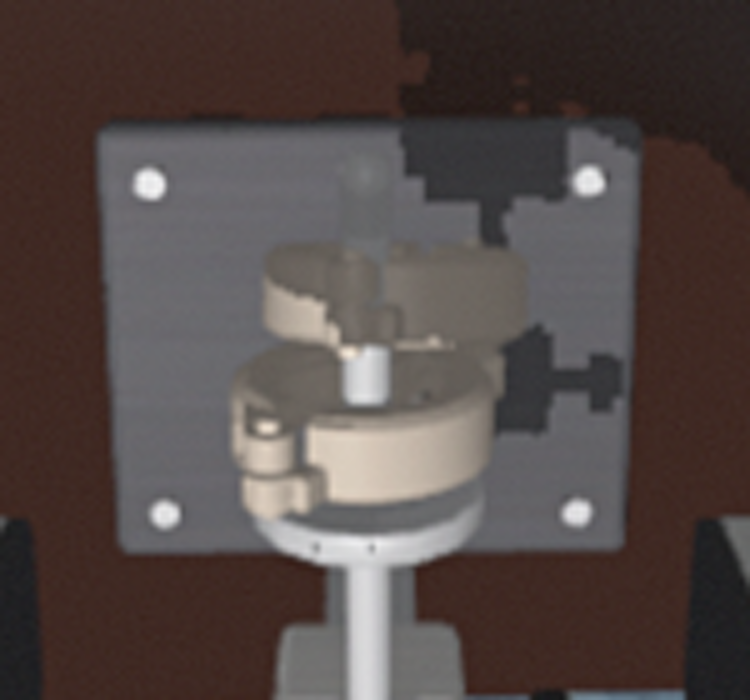

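View pics/s20.png

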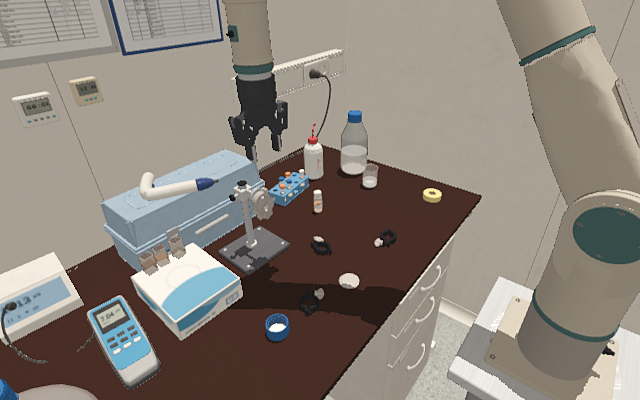

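```bash
python3 - <<'E'
from h import *
w=load("w20")
for n,u,v in [("spare front",455,248),("spare back",455,342)]: print(n,662.7-plane(w,250+u/5,150+v/5,212)[0])
print(ctrl.finish_job())
E
```

```text
spare front 44.19439632866465
spare back 28.740899492389644
the job is handed in; nothing more can be done
None
```

The spare now hangs by its ring on the straight part of the hook, in front of the first clamp, and nothing is gripping either one. I handed the job in at about 17.6 s of the 54 s allowed; it reported no verdict.

- **First clamp:** I straddled the hook with the fingers and slid the hung clamp slowly back until it met the flange. The push force was about 4.5 N at contact. Afterwards its front face measured about 16.7 mm from the flange, against 17 mm expected when touching. The last picture leaves up to about 2 mm of doubt about its back face.
- **Spare:** I gripped the ring from above, still lying flat, and lowered it over the upturned hook tip. I let go when it touched the straight part, and it swung down to hang. It sits about 29 to 44 mm in front of the flange, on the 46 mm straight part but near its front end. There is a clear gap of about 12 mm to the first clamp.
- **Settled:** Two pictures taken one after the other at the end were nearly the same, so both clamps looked still. The gripper was over 100 mm above them.
- **Other things:** The other objects look unmoved in the last scene picture; I did not measure their positions again.

**Disagreements:** The top camera put the hook tip up to about 5 mm away from where the two wrist views did, so I relied on the wrist views. The gripper read about 42.6 mm on the 45 mm ring. Estimates of where the ring sat in the jaws ranged over about 5 mm, so I lined it up by eye over the hook tip before lowering it.

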